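Raise the counterweighted hold-down arm over the vial

TASK

The two-place sample stand keeps the vial and the small bottle in, each with its own counterweighted hold-down arm. With your fingertips, gently push up the arm that hangs over the vial until it passes its balance point and stays parked upright by itself, so that the vial can be taken out later. Push it only, without gripping or forcing it; leave the other arm down, and leave the vial, the bottle, the beaker and the timer where they stand.

Things in the scene. Friction and masses are not known exactly. Their poses are not given: they have to be found in the camera images.
- stand: Fixed two-place sample stand; origin on the worktop under the axle line, midway between both axles; x to its back, y to its left, z up. Base 215 x 270 x 8 mm, x from -150 (front) to +65 mm. Bays centred at x -85, y +65 (left) and -65 mm (right): floor 8 mm high, rim 22 mm. Behind each bay two grey cheeks, 121 mm high, carry the axle of one hold-down arm.
- left_arm (a joint): Left hold-down arm: 12 mm steel rod from the axle to the front. 0 = down, rod rising 25 degrees from the axle to the front; grows as the crossbar swings up and back; 1.25 rad = parked on the rear stop, 7 degrees past vertical. Balance point near 0.68: below it the arm falls back, beyond it it falls on to 1.25 by itself. 1 to 3 N at the crossbar moves it; damped, no latch.
- right_arm (a joint): Right hold-down arm (bay at stand y = -65 mm), the same as the left arm in all respects, with the same joint values.
- left_crossbar (a point): Centre of the left arm's crossbar (moves with the arm): 80 mm long, with a freely turning black roller sleeve 71 mm long, 16 mm diameter, parallel to the stand's y axis, at the rod's end, 140 mm from the axle. Arm down: 144 mm above the worktop, 127 mm in front of the axle; parked: 224 mm high, 17 mm behind the axle.
- right_crossbar (a point): Centre of the right arm's crossbar, the same as the left one.
- left_axle (a point): Centre of the left arm's axle, fixed, 85 mm above the worktop, parallel to the stand's y axis, at stand x = 0, y = +65 mm. A steel counterweight (36 mm diameter, 40 mm long) sits on a tail 55 mm behind it.
- right_axle (a point): Centre of the right arm's axle, at stand x = 0, y = -65 mm, otherwise the same.
- vial_mid (a point): Centre, half-way up, of the clear glass sample vial with a wide white cap, 30 mm diameter, 56 mm tall, loose in one of the two bays (which one varies).
- bottle_mid (a point): Centre, half-way up, of the brown dropper bottle with black cap, 41 mm diameter, 90 mm tall, loose in the other bay; its cap is 98 mm above the worktop.
- beaker: Glass beaker, 64 mm across, 72 mm tall, loose on the worktop left of the stand; origin at the centre of its underside.
- timer: Flat bench timer, 60 x 68 x 18 mm, loose on the worktop right of the stand; origin at the centre of its underside.

How it is judged:
By the outcome, as a careful person would: the job done as asked, in the order asked, and still so for the second after the job is handed in, with the robot touching nothing.
It also fails if it takes over 38 s, if anything falls off the work surface, if the arm or the gripper's body presses on something with over 40 N, if the wrist force passes 120 N, or if a joint passes its speed limit or range.

ROBOT

A 7-joint arm with a two-finger parallel gripper is mounted at the origin on a cart in front of the work surface, level with it; the furniture and walls round the work are solid. World frame = base frame: x ahead of the robot, y to its left, z up, the work surface at z = 0. Lengths are in m, angles in rad, forces in N, time in s.
With the tool pointing down it reaches from about 0.4 to 0.875 m from the base axis. Payload 19.3 kg.
Tool frame: the origin (TCP) lies at the very end of the fingers, on their centre line; the grasp point (between the pads) lies 19 mm behind it; z points along the fingers, y is the line along which they close (so a half turn about z gives the same grasp; the last joint's range is limited). The gripper opens to 85 mm and grips with 20 to 120 N. Pads are 22 mm wide; open, the fingers measure 114 mm over their backs; the gripper's body (76 mm by 85 mm) begins 54 mm behind the grasp point. The pads swing forward as they close: fully open they stand 13 mm farther back than shut.
Start: joints at [1.176, 0.521, -0.036, 1.599, 0.021, 1.021, -0.113], TCP at [0.199, -0.592, 0.231] pointing down, gripper open.
Joint ranges: [-2.91, 2.91], [-0.3, 2.13], [-1.5, 1.42], [0.17, 2.43], [-1.26, 4.41], [0.16, 1.93], [-2.52, 2.52]. Speed limits (rad/s): [1.89, 1.89, 2.39, 2.39, 3.01, 3.01, 3.01].

INTERFACE

Orientations are given as [roll, pitch, yaw] about the fixed x, y, z axes, in that order (R = Rz(yaw) Ry(pitch) Rx(roll)).
In Python, from workcell import monitor, optics, job_done gives the robot as it stands.
- The arm moves only by the shell command python3 -m handwheel 'ROWS' [FORCE]. ROWS is JSON, a list of rows, each an object of numbers: "dx", "dy", "dz": the shift along the tool's x, y, z in cm; "wx", "wy", "wz": the turn, a rotation vector about the tool's x, y, z in rad; "claw": the opening in per cent of the stroke, from 0 (shut) to 100 (fully open). A call has 1 to 8 rows; each row shifts and turns the commanded pose from where the row before left it, along the tool's axes as they then stand; what a row does not reach is not made up. A row lasts 1/8 s, in which the tool goes at most 62.5 mm and 10.7 degrees, less where a joint would pass 70% of its speed; a pose out of reach is approached as far as the arm can. A call with a gripper value outside its range is refused whole. The fingers move at their own pace and stop on an object; FORCE is the grip in N (left out, the last holds). Time passes only in rows, so rows that do not move let the fingers close. It gives the time, the measured TCP pose, the force, the opening and the grip force at its end, in the units of the state.
- monitor.observe(): the state, without advancing time (a new reading comes with each control period).
- optics.grab_frame(name): name is "scene" or "side" or "wrist"; returns a dict with "frame" (420x560x3 uint8, blue, green, red), "fovy" (degrees; the focal length in pixels is half the picture's height over the tangent of half this angle, whatever the lens; pixels are square), "cx", "cy" (the principal point, pixels), "R" (3x3) and "t" (3): a world point X has camera coordinates R X + t. Camera axes: x right, y down, z forward; pixel columns grow to the right and rows downward; lengths in m; the calibration is good to about 2 mm. A picture is of the moment at which its call begins. There is no depth.
- job_done(): hands the job in; it is judged then, once.
Trained networks look in the newest picture that a camera, given by its name, has taken for a name from the list of things; names that differ only in an ending like _2 or _b are one class to them, and where a whole thing is asked for, a point or a joint stands for the part that bears it (a point fixed in the world has none). Each returns a list of dicts, best first, with "p" (0 to 1); they miss things now and then, are a little off and sometimes report something else, mostly with a low value. They report only what shows in the picture. A call takes as long as a camera call.
- optics.masks_of(name, camera): "region" (420x560 bool, what is visible of it) and "rect" ([left, top, width, height] in pixels, round what is visible of it).
The state is a dict: "clock": time; "qpos": joint angles; "qd": joint speeds; "joint_efforts": joint torques, N m; "position": TCP position; "tool_rot": TCP orientation; "force": force on the tool from outside, world axes, zero at the start; "moment": the same for the moment, N m; "grip_width": finger opening in m; "finger_force": force on a finger pad.
Only numpy, scipy, OpenCV 4.12 (cv2) and the standard library are available. Lean on these libraries where they do the work, as an engineer would, in place of code of your own. Each camera call takes 0.05 s, during which the arm holds its last target. There are 200 camera calls.

## Working session

There is one attempt and no reset: what is moved stays moved. The work goes in short steps, Python scripts to look and compute and a shell command to move; the robot and the scene stay as the last step left them, time stands still between calls to the robot, and variables do not carry over. Pictures are saved under pics/ and viewed, at most 10 in all, crops included, and the job is handed in when it is done.

```bash
mkdir -p pics
cat > h.py <<'E'
import numpy as np, cv2
from workcell import monitor, optics, job_done
def cam(n):
    f=optics.grab_frame(n); f['f']=210/np.tan(np.radians(f['fovy'])/2); f['R']=np.array(f['R']);f['t']=np.array(f['t']); return f
def proj(f,X):
    c=np.atleast_2d(X)@f['R'].T+f['t']; return c[:,:2]/c[:,2:]*f['f']+[f['cx'],f['cy']]
E
python3 - <<'E'
from h import *
print(monitor.observe())
ims=[]
for n in('scene','side'):
    f=cam(n); ims.append(f['frame']); cv2.imwrite(f'pics/{n}0.png',f['frame'])
    print(n,f['f'],f['cx'],f['cy'],f['R'].round(3).tolist(),f['t'].round(3).tolist(), 'cam',(-f['R'].T@f['t']).round(3))
    for o in('stand','left_arm','left_crossbar','vial_mid','bottle_mid','beaker','timer'):
        print(o,[(round(d['p'],2),d['rect'],[round(a.mean()) for a in np.nonzero(d['region'])[::-1]]) for d in optics.masks_of(o,n)[:3]])
E
```

```text
{'clock': 0.0, 'qpos': array([ 1.17576155,  0.52206528, -0.03631639,  1.60001721,  0.02119923,
        1.0210871 , -0.11281641]), 'qd': array([-0.00023329, -0.00030661,  0.00141318,  0.00059044,  0.0012884 ,
       -0.00085984, -0.00102499]), 'joint_efforts': array([ 4.52768991e-04, -9.27114701e+01,  1.98021054e+00, -3.69945753e+01,
        1.78482989e-02,  7.92047853e-03,  1.27997529e-05]), 'position': array([ 0.19931811, -0.5920008 ,  0.23069062]), 'tool_rot': array([-3.14040407e+00,  8.99343219e-05,  3.24798664e-01]), 'force': array([0.00496954, 0.56453082, 0.4965412 ]), 'moment': array([ 0.00056849, -0.03666422,  0.00019414]), 'finger_force': 0.0, 'grip_width': 0.08540552743804684}
scene 386.3816857008823 281.1031130764046 211.8005003513275 [[0.75, -0.661, -0.005], [-0.343, -0.383, -0.858], [0.565, 0.645, -0.514]] [-0.388, 0.3, 0.609] cam [ 0.05  -0.535  0.569]
stand [(0.91, [200.6, 183.5, 137.0, 111.4], [273, 237])]
left_arm [(0.76, [205.0, 183.9, 80.0, 25.8], [246, 198])]
left_crossbar [(0.78, [205.9, 182.7, 83.3, 25.5], [247, 198]), (0.2, [245.6, 200.4, 80.6, 32.6], [286, 217]
[... 309 characters left out ...]
.2], [321, 297])]
side 439.1363439463461 279.5763412545178 210.26031023102604 [[0.98, -0.201, -0.009], [-0.111, -0.502, -0.858], [0.168, 0.841, -0.514]] [-0.528, 0.168, 1.04] cam [ 0.362 -0.896  0.674]
stand [(0.92, [224.8, 176.6, 101.9, 98.9], [277, 230])]
left_arm [(0.9, [228.9, 177.2, 77.5, 24.7], [269, 190]), (0.66, [239.4, 195.3, 86.1, 28.2], [282, 214])]
left_crossbar [(0.89, [232.2, 179.5, 75.9, 22.7], [268, 190])]
vial_mid [(0.59, [258.6, 232.8, 10.9, 21.1], [264, 244])]
bottle_mid [(0.55, [245.4, 194.6, 13.1, 34.2], [252, 213])]
beaker [(0.6, [248.1, 179.1, 20.8, 29.0], [260, 193])]
timer [(0.8, [261.1, 276.1, 35.0, 28.9], [277, 290]), (0.3, [225.9, 174.2, 104.6, 99.7], [276, 230])]
```

View pics/scene0.png

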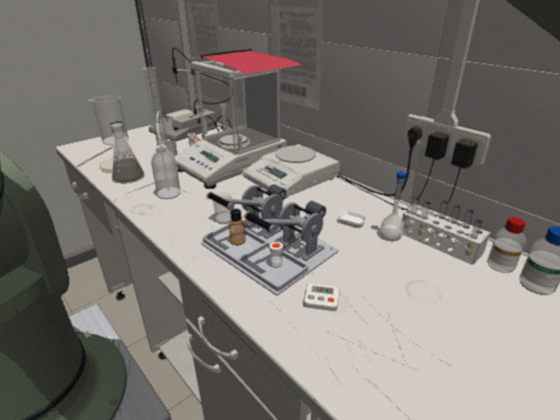

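View pics/side0.png

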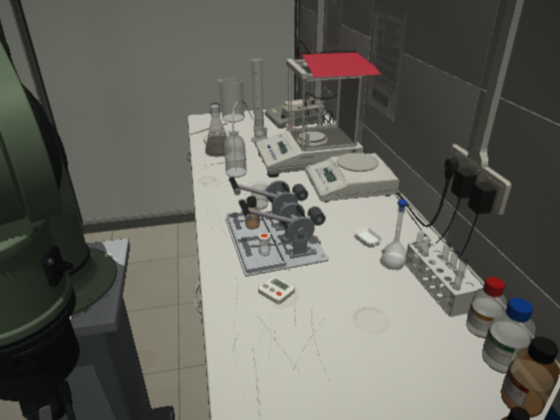

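The vial (white/red cap, scene 276,254) is in the near bay, the bottle (237,227) in the far one. I zoom in to pick base corners and crossbars.

Run:
```python
import cv2,numpy as np
a=cv2.imread('pics/scene0.png')[175:295,190:350]; b=cv2.imread('pics/side0.png')[165:285,215:335]
a=cv2.resize(a,None,fx=5,fy=5,interpolation=cv2.INTER_CUBIC);b=cv2.resize(b,None,fx=5,fy=5,interpolation=cv2.INTER_CUBIC)
cv2.imwrite('pics/sc1.png',a);cv2.imwrite('pics/sd1.png',b)
```

```text
(no output)
```

View pics/sc1.png

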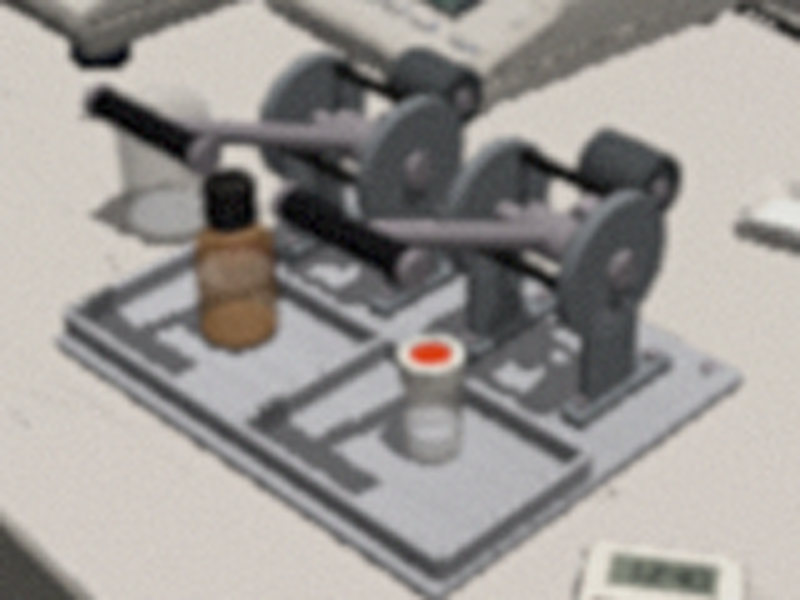

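View pics/sd1.png

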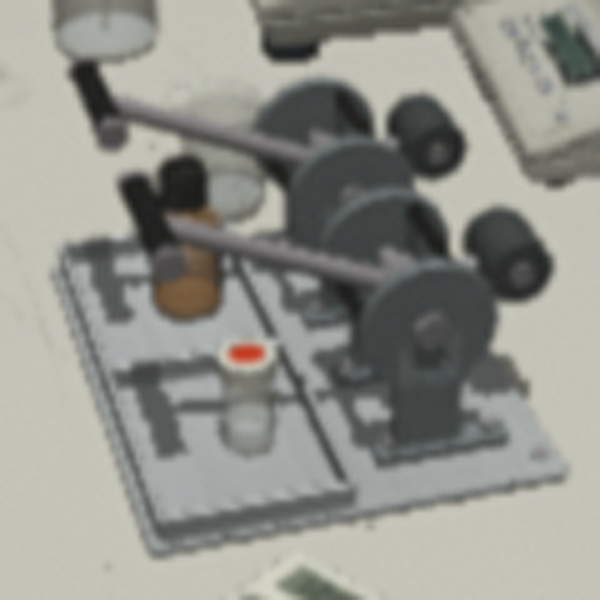

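The crossbar centres are at crop (350,235)/(150,127) in scene and (150,222)/(99,104) in side. Base corners are visible too, so I fit the stand pose now.

```bash
cat > fit.py <<'E'
from h import *
from scipy.optimize import least_squares
P=dict(RC=(-.127,-.065,.144),LC=(-.127,.065,.144),FR=(-.15,-.135,0),BR=(.065,-.135,.008),FL=(-.15,.135,.004))
obs={'scene':((190,175),dict(RC=(350,235),LC=(150,127),FR=(440,597),BR=(740,378),FL=(62,338))),
'side':((215,165),dict(RC=(150,222),LC=(99,104),FR=(155,553),BR=(566,472),FL=(58,258)))}
F={n:cam(n) for n in obs}
def W(p,X):
    c,s=np.cos(p[2]),np.sin(p[2]); X=np.atleast_2d(X); return X@np.array([[c,s,0],[-s,c,0],[0,0,1]])+[p[0],p[1],0]
def res(p,full=False):
    r=[]
    for n,(o,d) in obs.items():
        for k,v in d.items(): r.append((proj(F[n],W(p,P[k]))[0]-((np.array(v)+.5)/5-.5+o)))
    return np.array(r) if full else np.ravel(r)
E
python3 - <<'E'
from fit import *
s=least_squares(res,[.55,0,0],loss='soft_l1'); print(s.x); print(res(s.x,True).round(1).tolist())
for n in('RC','LC','FR','FL'): print(n,W(s.x,P[n]).round(4))
E
```

```text
[0.57955583 0.07155731 0.06850172]
[[-0.2, 0.2], [0.7, 0.2], [-1.4, 2.5], [1.6, -0.6], [-1.4, 0.3], [0.6, -0.9], [0.8, -1.6], [-0.9, 0.3], [1.3, -1.3], [-0.3, 0.9]]
RC [[ 0.4573 -0.002   0.144 ]]
LC [[0.4484 0.1277 0.144 ]]
FR [[ 0.4391 -0.0734  0.    ]]
FL [[0.4207 0.196  0.004 ]]
```

Fit residuals are about 1–2 px. The vial is in the right bay, so the job is right_arm, with its crossbar near (0.457, -0.002, 0.144). I close the claw, align yaw, and approach at height.

```bash
python3 -m handwheel '[{"wz":0.128,"claw":0},{"wz":0.128,"claw":0},{"dx":3.6,"dy":-4,"claw":0},{"dx":3.6,"dy":-4,"claw":0},{"dx":3.6,"dy":-4,"claw":0},{"dx":3.6,"dy":-4,"claw":0},{"dx":3.6,"dy":-4,"claw":0},{"dx":3.6,"dy":-4,"claw":0}]' 20
```

```text
schema error: expected keys dx, dy, dz, wx, wy, wz, claw
```

```bash
python3 -m handwheel '[{"dx":0,"dy":0,"dz":0,"wx":0,"wy":0,"wz":0.128,"claw":0},{"dx":0,"dy":0,"dz":0,"wx":0,"wy":0,"wz":0.128,"claw":0},{"dx":3.6,"dy":-4,"dz":0,"wx":0,"wy":0,"wz":0,"claw":0},{"dx":3.6,"dy":-4,"dz":0,"wx":0,"wy":0,"wz":0,"claw":0},{"dx":3.6,"dy":-4,"dz":0,"wx":0,"wy":0,"wz":0,"claw":0},{"dx":3.6,"dy":-4,"dz":0,"wx":0,"wy":0,"wz":0,"claw":0},{"dx":3.6,"dy":-4,"dz":0,"wx":0,"wy":0,"wz":0,"claw":0},{"dx":3.6,"dy":-4,"dz":0,"wx":0,"wy":0,"wz":0,"claw":0}]' 20
```

```text
clock: 1.9
position: [0.3994, -0.3366, 0.2315]
tool_rot: [3.141, -0.0, 0.069]
force: [1.0, -0.9, 0.7]
grip_width: 0.0001
finger_force: 0.0
```

```bash
python3 -m handwheel '[{"dx":0.3,"dy":-4.8,"dz":0,"wx":0,"wy":0,"wz":0,"claw":0},{"dx":0.3,"dy":-4.8,"dz":0,"wx":0,"wy":0,"wz":0,"claw":0},{"dx":0.3,"dy":-4.8,"dz":0,"wx":0,"wy":0,"wz":0,"claw":0},{"dx":0.3,"dy":-4.8,"dz":0,"wx":0,"wy":0,"wz":0,"claw":0},{"dx":0.3,"dy":-4.8,"dz":0,"wx":0,"wy":0,"wz":0,"claw":0},{"dx":0.3,"dy":-4.8,"dz":0,"wx":0,"wy":0,"wz":0,"claw":0},{"dx":0.3,"dy":-4.8,"dz":0,"wx":0,"wy":0,"wz":0,"claw":0},{"dx":0,"dy":0,"dz":0,"wx":0,"wy":0.15,"wz":0,"claw":0}]'
```

```text
clock: 2.9
position: [0.3978, 0.0019, 0.2314]
tool_rot: [-3.14, -0.153, 0.074]
force: [0.9, -1.1, 0.6]
grip_width: -0.0001
finger_force: 0.0
```

```bash
python3 -m handwheel '[{"dx":0,"dy":0,"dz":0,"wx":0,"wy":0.17,"wz":0,"claw":0},{"dx":-0.8,"dy":0,"dz":2.6,"wx":0,"wy":0,"wz":0,"claw":0},{"dx":-0.8,"dy":0,"dz":2.6,"wx":0,"wy":0,"wz":0,"claw":0},{"dx":-0.8,"dy":0,"dz":2.6,"wx":0,"wy":0,"wz":0,"claw":0},{"dx":-0.8,"dy":0,"dz":2.6,"wx":0,"wy":0,"wz":0,"claw":0},{"dx":0,"dy":0,"dz":0,"wx":0,"wy":0,"wz":0,"claw":0}]'
python3 - <<'E'
from h import *
for n in('scene','side'):
    f=cam(n); cv2.imwrite(f'pics/{n}2.png',f['frame'])
a=cv2.imread('pics/scene2.png')[140:290,180:330]; b=cv2.imread('pics/side2.png')[120:270,195:345]
cv2.imwrite('pics/c2.png',cv2.resize(np.hstack([a,b]),(800,400),interpolation=cv2.INTER_CUBIC))
E
```

```text
clock: 3.65
position: [0.3967, -0.0098, 0.1513]
tool_rot: [3.117, -0.281, 0.075]
force: [0.3, -0.5, 1.1]
grip_width: -0.0001
finger_force: 0.0
```

View pics/c2.png

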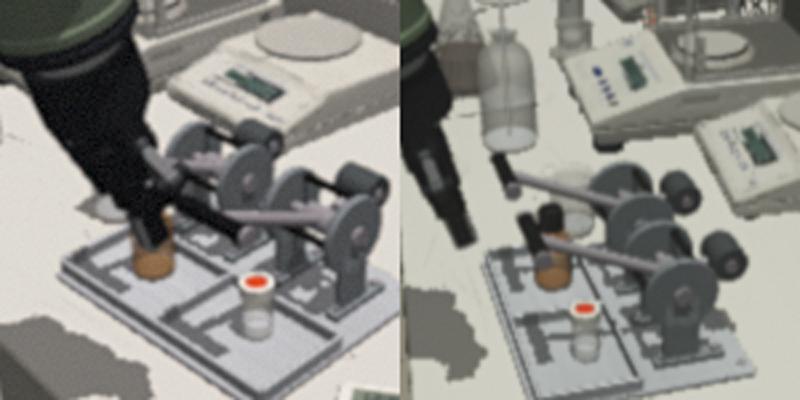

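Fingertips (side crop 465,240) are in front of the vial's crossbar (535,235), with nothing touched. I move forward and down a little.

```bash
python3 -m handwheel '[{"dx":0.7,"dy":-0.3,"dz":0,"wx":0,"wy":0,"wz":0,"claw":0},{"dx":0.4,"dy":-0.3,"dz":1.1,"wx":0,"wy":0,"wz":0,"claw":0},{"dx":0.3,"dy":0,"dz":1.1,"wx":0,"wy":0,"wz":0,"claw":0},{"dx":0,"dy":0,"dz":1.1,"wx":0,"wy":0,"wz":0,"claw":0},{"dx":0,"dy":0,"dz":0,"wx":0,"wy":0,"wz":0,"claw":0}]'
```

```text
clock: 4.38
position: [0.4199, -0.0013, 0.1247]
tool_rot: [3.114, -0.284, 0.08]
force: [0.7, 1.4, -0.2]
grip_width: 0.0004
finger_force: 0.0
```

```bash
python3 -m handwheel '[{"dx":0.7,"dy":0,"dz":0.2,"wx":0,"wy":0,"wz":0,"claw":0},{"dx":0.7,"dy":0,"dz":0.2,"wx":0,"wy":0,"wz":0,"claw":0},{"dx":0.7,"dy":0,"dz":0.2,"wx":0,"wy":0,"wz":0,"claw":0},{"dx":0.5,"dy":0,"dz":-0.5,"wx":0,"wy":0,"wz":0,"claw":0},{"dx":0.5,"dy":0,"dz":-0.5,"wx":0,"wy":0,"wz":0,"claw":0},{"dx":0.5,"dy":0,"dz":-0.5,"wx":0,"wy":0,"wz":0,"claw":0},{"dx":0.5,"dy":0,"dz":-0.4,"wx":0,"wy":0,"wz":0,"claw":0}]'
python3 - <<'E'
from h import *
for n in('scene','side'):
    f=cam(n); cv2.imwrite(f'pics/{n}3.png',f['frame'])
a=cv2.imread('pics/scene3.png')[140:290,180:330]; b=cv2.imread('pics/side3.png')[120:270,195:345]
cv2.imwrite('pics/c3.png',cv2.resize(np.hstack([a,b]),(800,400),interpolation=cv2.INTER_CUBIC))
E
```

```text
clock: 5.25
position: [0.4552, 0.0001, 0.1485]
tool_rot: [3.115, -0.283, 0.075]
force: [-1.5, -0.1, -0.2]
grip_width: -0.0002
finger_force: 0.4
```

View pics/c3.png

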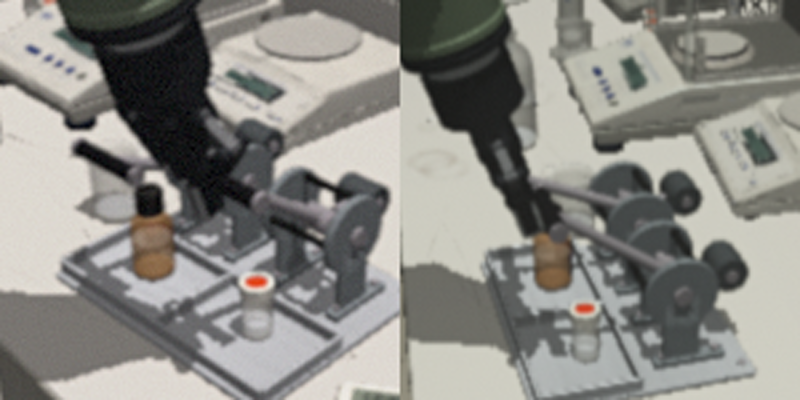

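Contact: roller at scene crop (240,195) is rising, force about 1.5 N. I keep following the arc.

```bash
python3 -m handwheel '[{"dx":0.7,"dy":0,"dz":-0.3,"wx":0,"wy":0,"wz":0,"claw":0},{"dx":0.7,"dy":0,"dz":-0.3,"wx":0,"wy":0,"wz":0,"claw":0},{"dx":0.7,"dy":0,"dz":-0.3,"wx":0,"wy":0,"wz":0,"claw":0},{"dx":0.7,"dy":0,"dz":-0.3,"wx":0,"wy":0,"wz":0,"claw":0},{"dx":0.7,"dy":0,"dz":-0.2,"wx":0,"wy":0,"wz":0,"claw":0},{"dx":0.7,"dy":0,"dz":-0.2,"wx":0,"wy":0,"wz":0,"claw":0},{"dx":0.7,"dy":0,"dz":-0.2,"wx":0,"wy":0,"wz":0,"claw":0}]'
python3 - <<'E'
from h import *
for n in('scene','side'):
    f=cam(n); cv2.imwrite(f'pics/{n}4.png',f['frame'])
a=cv2.imread('pics/scene4.png')[140:290,180:330]; b=cv2.imread('pics/side4.png')[120:270,195:345]
cv2.imwrite('pics/c4.png',cv2.resize(np.hstack([a,b]),(800,400),interpolation=cv2.INTER_CUBIC))
E
```

```text
clock: 6.22
position: [0.4972, 0.0042, 0.1793]
tool_rot: [3.115, -0.283, 0.076]
force: [-0.7, 0.1, -1.3]
grip_width: -0.0003
finger_force: 0.2
```

View pics/c4.png

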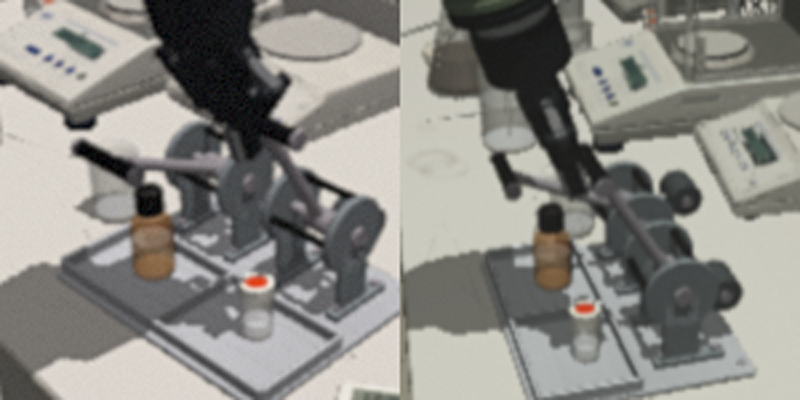

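The arm is now at roughly 0.55 rad (crossbar at scene crop 295,135), with the other arm still down. I push past the balance point.

```bash
python3 -m handwheel '[{"dx":0.6,"dy":0,"dz":-0.1,"wx":0,"wy":0,"wz":0,"claw":0},{"dx":0.6,"dy":0,"dz":-0.1,"wx":0,"wy":0,"wz":0,"claw":0},{"dx":0.6,"dy":0,"dz":-0.1,"wx":0,"wy":0,"wz":0,"claw":0},{"dx":0.6,"dy":0,"dz":-0.1,"wx":0,"wy":0,"wz":0,"claw":0},{"dx":0.6,"dy":0,"dz":-0.1,"wx":0,"wy":0,"wz":0,"claw":0},{"dx":0,"dy":0,"dz":0,"wx":0,"wy":0,"wz":0,"claw":0},{"dx":0,"dy":0,"dz":0,"wx":0,"wy":0,"wz":0,"claw":0},{"dx":0,"dy":0,"dz":0,"wx":0,"wy":0,"wz":0,"claw":0}]'
python3 - <<'E'
from h import *
for n in('scene','side'):
    f=cam(n); cv2.imwrite(f'pics/{n}5.png',f['frame'])
a=cv2.imread('pics/scene5.png')[140:290,180:330]; b=cv2.imread('pics/side5.png')[120:270,195:345]
cv2.imwrite('pics/c5.png',cv2.resize(np.hstack([a,b]),(800,400),interpolation=cv2.INTER_CUBIC))
E
```

```text
clock: 7.32
position: [0.5239, 0.0063, 0.1922]
tool_rot: [3.115, -0.283, 0.076]
force: [-0.0, -0.7, -0.2]
grip_width: -0.0003
finger_force: 0.0
```

View pics/c5.png

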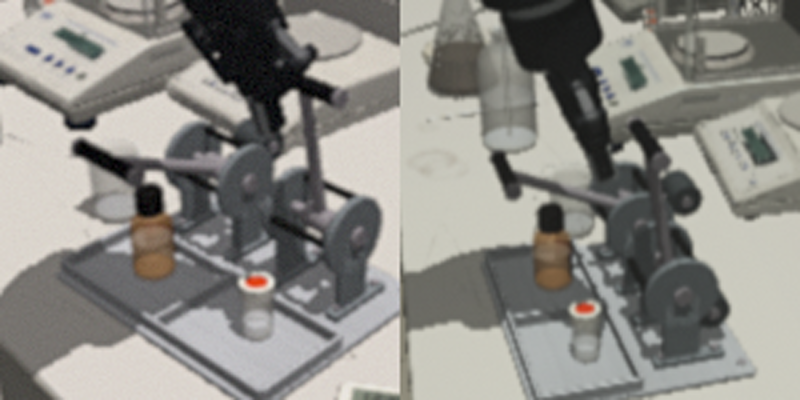

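The arm has left the fingertips (force about 0) and is swinging to its stop. I retreat backward and up, then check.

```bash
python3 -m handwheel '[{"dx":-1.5,"dy":0,"dz":-0.5,"wx":0,"wy":0,"wz":0,"claw":0},{"dx":-1.5,"dy":0,"dz":-1.5,"wx":0,"wy":0,"wz":0,"claw":0},{"dx":-1.5,"dy":0,"dz":-2,"wx":0,"wy":0,"wz":0,"claw":0},{"dx":-1.5,"dy":0,"dz":-2.5,"wx":0,"wy":0,"wz":0,"claw":0},{"dx":-1,"dy":0,"dz":-2.5,"wx":0,"wy":0,"wz":0,"claw":0},{"dx":0,"dy":0,"dz":0,"wx":0,"wy":0,"wz":0,"claw":0},{"dx":0,"dy":0,"dz":0,"wx":0,"wy":0,"wz":0,"claw":0},{"dx":0,"dy":0,"dz":0,"wx":0,"wy":0,"wz":0,"claw":0}]'
python3 - <<'E'
from h import *
for n in('scene','side'):
    f=cam(n); cv2.imwrite(f'pics/{n}6.png',f['frame'])
a=cv2.imread('pics/scene6.png')[140:315,180:355]; b=cv2.imread('pics/side6.png')[130:305,195:370]
cv2.imwrite('pics/c6.png',cv2.resize(np.hstack([a,b]),(800,400),interpolation=cv2.INTER_CUBIC))
from fit import *
p=[.5796,.0716,.0685]
for n in F: print(n,'parked bar expected',proj(F[n],W(p,(.017,-.065,.224)))[0].round())
E
```

```text
clock: 8.43
position: [0.4318, 0.0017, 0.2584]
tool_rot: [3.116, -0.282, 0.076]
force: [0.5, -0.4, -0.5]
grip_width: -0.0
finger_force: 0.0
scene parked bar expected [307. 165.]
side parked bar expected [304. 170.]
```

View pics/c6.png

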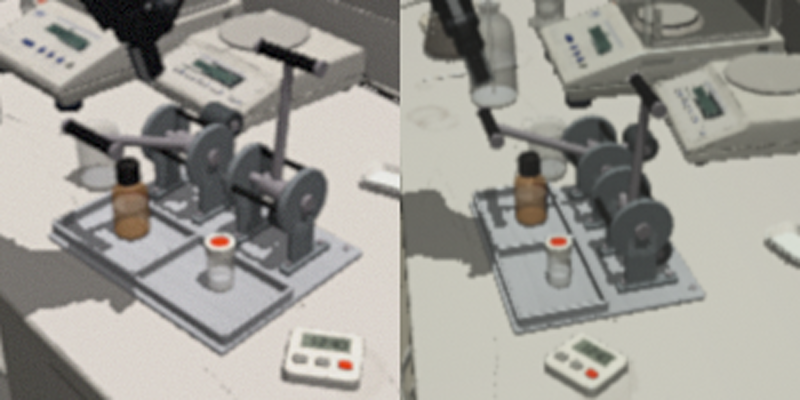

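The vial's arm is parked: its bar shows at scene (308,165) and side (304,172), as predicted. The other arm is down, and the vial, bottle, beaker and timer are in place.

```bash
python3 -c "
from workcell import job_done; print(job_done())"
```

```text
the job is handed in; nothing more can be done
None
```

The right hold-down arm, the one over the vial, is parked upright on its rear stop after a gentle fingertip push; the left arm is still down, nothing else was moved, and the job is handed in.

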